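# Check the roller press's stop button

## Task

Check the stop of the printing press before the day's work: press the red mushroom button straight in until it latches down, then push its tab sideways with a fingertip, clockwise seen from above as the arrow shows, until the head pops out again, and last press the green reset button in and let go. Push gently and do not pinch the tab between the fingers; leave the ink jar, the print block and the brush where they are.

Things in the scene. Friction and masses are not known exactly. Their poses are not given: they have to be found in the camera images.
- stop_box: Stop station, fixed on the bench: black box with yellow lid, 100 x 100 mm, lid 60 mm above the bench. Origin: centre of its underside; its z axis is the mushroom's axis. At rest the head's tab points along this body's -x. Carries the red mushroom head: 60 mm across, underside 80 mm and flat top (28 mm across) 102 mm above the bench when out, both 8 mm lower when latched in. Black arrow on the lid: release direction.
- stop_top (a point): Centre of the flat top of the red mushroom head; moves down with it. z up. Its -x axis points along the tab and turns with the head.
- tab_top (a point): Point on the top face of the head's red tab, 50 mm from the mushroom's axis, 6 mm below the head's flat top. The tab is a bar 14 mm wide, 14 mm high, white stripe on top, sticking out level to 62 mm from the axis. -x points outwards along it; push its side face, 7 mm to the -y of this point, towards +y. Under the tab there are 22 mm to the lid with the head out, 14 mm latched.
- stop_push (a joint): How far the mushroom is pressed in, m: 0 out, 0.008 fully in. Bistable snap: it takes about 7 N at the start of the travel, falling to none a little past half way (about 5 mm), then it snaps in by itself and stays latched (fully in is a hard stop).
- stop_twist (a joint): Twist of the head, rad: 0 at rest, grows clockwise seen from above, stop at 0.9. A weak spring turns it back to 0. Pushing the tab takes about 1 to 3 N. With the head latched in, the twist cams it up, and it comes right out at a twist of 0.5 to 0.75; while the tab is held twisted the head cannot be pressed in.
- reset_box: Reset station, fixed on the bench: grey box 85 x 85 x 50 mm with an aluminium plate on top. Origin: centre of its underside. Carries the green reset button in its middle. It and the stop station may stand either way round, left and right.
- reset_top (a point): Centre of the top face of the round green button, 34 mm across, in a black collar 50 mm across; about 73 mm above the bench when out and 10 mm above its collar. Moves down with it.
- reset (a joint): How far the green button is pressed, m: 0 out, 0.006 fully in; a spring (about 1.5 N at first, 5 N fully in) brings it back.
- ink_jar: Loose red ink jar with black lid, 54 mm across, 75 mm high; bystander. Origin: centre of its underside.
- print_block: Loose carved wooden print block, 90 x 60 x 24 mm, red inked top; bystander. Origin: centre of its underside.
- brush: Loose flat brush lying on the bench, 200 mm long with a 20 mm thick wooden handle; bystander. Origin: under its middle; its handle points along its -x.
Not all that is in view belongs to the job. Several things have the shape of the reset_box; the one meant has the colours described above. There is more than one size of the stop_box; the job needs the larger.

How it is judged:
On the way, in this order (a step that is already met when the one before it is completed fails the run):
1. the mushroom button is pressed fully in, untwisted (value of joint stop_push above 0.0065 m and value of joint stop_twist below 0.12 rad), for 0.2 s.
2. the head is twisted clockwise and pops out (value of joint stop_push below 0.0015 m and value of joint stop_twist above 0.35 rad), for 0.04 s.
3. with the stop out, the green reset button is pressed in (value of joint stop_push below 0.0015 m and value of joint reset above 0.004 m), for 0.05 s.
At the end, for the whole second after the job is handed in: The mushroom is out (pressed less than 1.5 mm) and turned back (under 0.12 rad), the green button is out (under 1.5 mm), and the ink jar, print block and brush lie at rest within 12 mm of where they began (value of joint each of stop_push, reset below 0.0015 m and value of joint stop_twist below 0.12 rad and distance of each of ink_jar, print_block, brush from where it was at the start of the episode below 0.012 m and linear speed of each of ink_jar, print_block, brush below 0.02 m/s); the robot touches nothing.
It fails at once if the ink jar, print block or brush is knocked, moved or lifted (more than 12 mm) (distance of any of ink_jar, print_block, brush from where it was at the start of the episode above 0.012 m).
It fails at once if the stop button is leaned on with more than 45 N (contact force between anything else and stop_box above 45 N).
It fails at once if the reset button is leaned on with more than 45 N (contact force between anything else and reset_box above 45 N).
It fails at once if the tab is pinched between the fingers (fingertips below its top, pressing on both of its sides) (contact force between the fingers and stop_twist_c0 above 1.5 N and contact force between the fingers and stop_twist_c1 above 1.5 N and z of the grasp point in the frame of tab_top below 0.013 m).
It also fails if it takes over 56 s, if anything falls off the work surface, if the arm or the gripper's body presses on something with over 40 N, if the wrist force passes 120 N, or if a joint passes its speed limit or range.

## Robot

A 6-joint arm with a two-finger parallel gripper is mounted at the origin on the work surface. World frame = base frame: x ahead of the robot, y to its left, z up, the work surface at z = 0. Lengths are in m, angles in rad, forces in N, time in s.
With the tool pointing down it reaches from about 0.25 to 0.775 m from the base axis. Payload 4 kg.
Tool frame: the origin (TCP) lies at the very end of the fingers, on their centre line; the grasp point (between the pads) lies 19 mm behind it; z points along the fingers, x is the direction in which the jaws open and shut, and the axes are right-handed (so a half turn about z gives the same grasp; the last joint's range is limited). The gripper opens to 94 mm and grips with 3 to 60 N. Pads are 16 mm wide; open, the fingers measure 119 mm over their backs; the gripper's body (75 mm by 177 mm) begins 78 mm behind the grasp point.
Start: joints at [-1.421, 0.087, 1.371, -0, 1.684, -0.103], TCP at [0.138, -0.533, 0.206] pointing down, gripper open.
Joint ranges: [-3.1, 3.1], [-0.76, 2.03], [0.27, 2.55], [-1.08, 4.22], [0.17, 2.65], [-2.57, 2.57]. Speed limits (rad/s): [2.79, 2.79, 3.14, 3.14, 3.14, 3.14].

## Interface

Orientations are given as [roll, pitch, yaw] about the fixed x, y, z axes, in that order (R = Rz(yaw) Ry(pitch) Rx(roll)).
In Python, from bench import robot, cams, ticket gives the robot as it stands.
- The arm moves only by the tool jog_arm, never from a script. Its argument "series" is a list of rows, each an object of numbers: "x", "y", "z": the shift along the tool's x, y, z in m; "rx", "ry", "rz": the turn, a rotation vector about the tool's x, y, z in degrees. A call has 1 to 12 rows; each row shifts and turns the pose as measured when the row begins, along the tool's axes as they then stand; what a row does not reach is not made up. A row lasts 1/12 s, in which the tool goes at most 41.7 mm and 7.16 degrees, less where a joint would pass 70% of its speed; a pose out of reach is approached as far as the arm can. A call with a gripper value outside its range is refused whole. "claw" is the opening, from 0 (shut) to 1 (fully open), set as the call begins (left out, the last holds). The fingers move at their own pace and stop on an object; the grip force is fixed at half the most. Time passes only in rows, so rows that do not move let the fingers close. It gives the time, the measured TCP pose, the force and the opening at its end, in the units of the state.
- robot.get_obs(): the state, without advancing time (a new reading comes with each control period).
- cams.snapshot(name): name is "scene" or "side" or "wrist"; returns a dict with "img" (480x640x3 uint8, red, green, blue), "mtx" (3x3 intrinsics, pixels), "origin" and "attitude" of the camera in the world. Camera axes: x right, y down, z forward; pixel columns grow to the right and rows downward; lengths in m; the calibration is good to about 2 mm. A picture is of the moment at which its call begins. There is no depth.
- ticket.close_job(): hands the job in, once; it reports no verdict.
Trained networks look in a picture, given as the dict that the camera call returned (one of the last four; its "shot" number tells which), for a name from the list of things; names that differ only in an ending like _2 or _b are one class to them, and where a whole thing is asked for, a point or a joint stands for the part that bears it (a point fixed in the world has none). Each returns a list of dicts, best first, with "p" (0 to 1); they miss things now and then, are a little off and sometimes report something else, mostly with a low value. They report only what shows in the picture. A call takes as long as a camera call. They do not tell look-alikes from the thing itself.
- cams.look_for(thing, picture): "bbox" ([left, top, width, height] in pixels, round what is visible of it).
The state is a dict: "time": time; "joint_positions": joint angles; "qvel": joint speeds; "joint_torque": joint torques, N m; "tool_pos": TCP position; "ee_rot": TCP orientation; "wrist_force": force on the tool from outside, world axes, zero at the start; "wrist_torque": the same for the moment, N m; "width": finger opening in m.
Only numpy, scipy, OpenCV 4.12 (cv2) and the standard library are available. Lean on these libraries where they do the work, as an engineer would, in place of code of your own. Each camera call takes 0.05 s, during which the arm holds its last target.

## Working session

There is one attempt and no reset: what is moved stays moved. The work goes in short steps, Python scripts to look and compute and a tool call to move; the robot and the scene stay as the last step left them, time stands still between calls to the robot, and variables do not carry over. Pictures are saved under pics/ and viewed, and the job is handed in when it is done.

Besides the shell and the picture viewer there is one more tool, called after "Emit:" as name(argument=value, ...) on one line, values as JSON. jog_arm: Moves the arm, as the interface text tells. Its arguments: {"type":"object","properties":{"series":{"type":"array","items":{"type":"object","properties":{"x":{"type":"number"},"y":{"type":"number"},"z":{"type":"number"},"rx":{"type":"number"},"ry":{"type":"number"},"rz":{"type":"number"}}}},"claw":{"type":"number"}},"required":["series"]}

```bash
ls; mkdir -p pics
cat > h.py <<'E'
import numpy as np,cv2
from bench import robot,cams,ticket
def save(s,n): cv2.imwrite('pics/'+n+'.png',s['img'][:,:,::-1])
def ray(s,px):
    d=np.linalg.inv(s['mtx'])@np.array([px[0],px[1],1.]); 
    A=np.array(s['attitude'],float)
    if A.shape!=(3,3):
        from scipy.spatial.transform import Rotation as R
        A=R.from_euler('xyz',A).as_matrix()
    d=A@d; return np.array(s['origin']),d
def onz(s,px,z):
    o,d=ray(s,px); return o+d*(z-o[2])/d[2]
E
python3 - <<'E'
from h import *
print(robot.get_obs())
for n in ['scene','side']:
    s=cams.snapshot(n); save(s,n+'0'); print(n,s['mtx'],s['origin'],s['attitude'],s['shot'])
    for t in ['stop_box','reset_box','stop_top','tab_top','reset_top','ink_jar','print_block','brush']:
        print(t,[([int(v) for v in r['bbox']],round(r['p'],2)) for r in cams.look_for(t,s)])
E
```

```text
pics
{'time': 0.0, 'joint_positions': array([-1.42111137e+00,  8.79252308e-02,  1.37226024e+00, -9.42239128e-06,
        1.68360903e+00, -1.03094012e-01]), 'qvel': array([-0.00043501,  0.00052287,  0.0027078 , -0.00117845, -0.0016762 ,
       -0.00013182]), 'joint_torque': array([ 1.55384769e-03, -3.40181172e+01, -3.02421856e+01,  7.20772287e-02,
        3.29049351e-02, -1.67552389e-04]), 'tool_pos': array([ 0.13746409, -0.53196583,  0.20431743]), 'ee_rot': array([-3.14137537e+00,  2.19112396e-03, -1.31801817e+00]), 'wrist_force': array([-0.42410714, -0.13250226, -0.62462841]), 'wrist_torque': array([0.00300259, 0.04573924, 0.0229288 ]), 'width': 0.09406461859971489}
scene [[434.90551184   0.         329.3835152 ]
 [  0.         434.90551184 235.94083553]
 [  0.           0.           1.        ]] [ 1.02102328 -0.5417775   0.81122866] [-2.37633808 -0.01204069  0.80156036] 1
stop_box [([238, 260, 68, 56], 0.89), ([228, 227, 37, 37], 0.83)]
reset_box [([449, 199, 39, 38], 0.88), ([384, 209, 46, 39], 0.65), ([404, 211, 4, 9], 0.46)]
stop_top [([229, 225, 21, 18], 0.54), ([319, 217, 28, 
[... 238 characters left out ...]
nt_block [([377, 266, 46, 40], 0.68)]
brush [([188, 342, 90, 50], 0.86)]
side [[576.69898683   0.         328.88616863]
 [  0.         576.69898683 238.98583315]
 [  0.           0.           1.        ]] [-0.01354477  0.84259381  0.93469015] [-2.25172091  0.00369015 -2.6001533 ] 2
stop_box [([397, 235, 36, 34], 0.91), ([341, 197, 46, 47], 0.82)]
reset_box [([151, 302, 54, 45], 0.82), ([227, 278, 50, 49], 0.63)]
stop_top [([405, 233, 28, 11], 0.72), ([351, 198, 35, 16], 0.55)]
tab_top [([353, 197, 38, 19], 0.92), ([403, 232, 26, 10], 0.69)]
reset_top [([244, 279, 15, 15], 0.61), ([168, 304, 15, 10], 0.52)]
ink_jar [([316, 249, 26, 37], 0.96)]
print_block [([238, 241, 44, 27], 0.78)]
brush []
```

View pics/scene0.png

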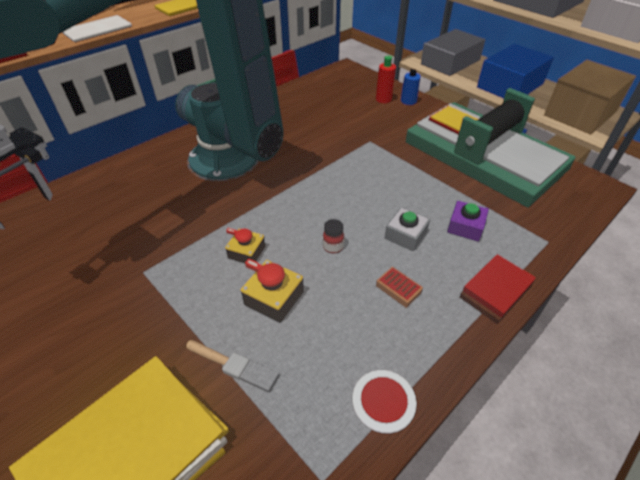

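View pics/side0.png

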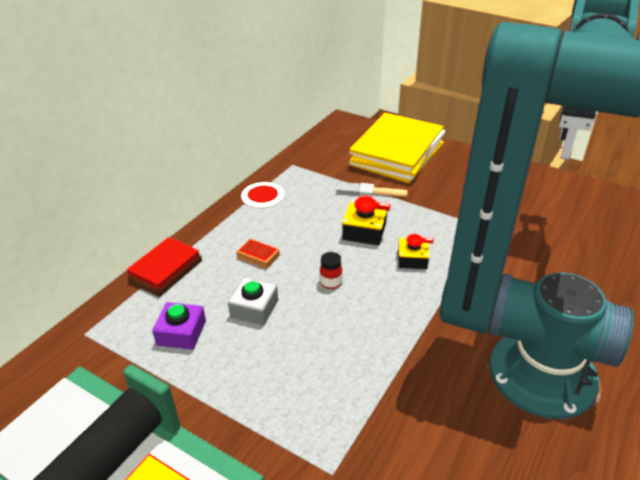

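Run:
```python
import cv2
a=cv2.imread('pics/scene0.png')[185:325,220:500]; cv2.imwrite('pics/c1.png',cv2.resize(a,(800,400),interpolation=cv2.INTER_CUBIC))
a=cv2.imread('pics/side0.png')[180:360,140:440]; cv2.imwrite('pics/c2.png',cv2.resize(a,(800,480),interpolation=cv2.INTER_CUBIC))
```

```text
(no output)
```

View pics/c1.png

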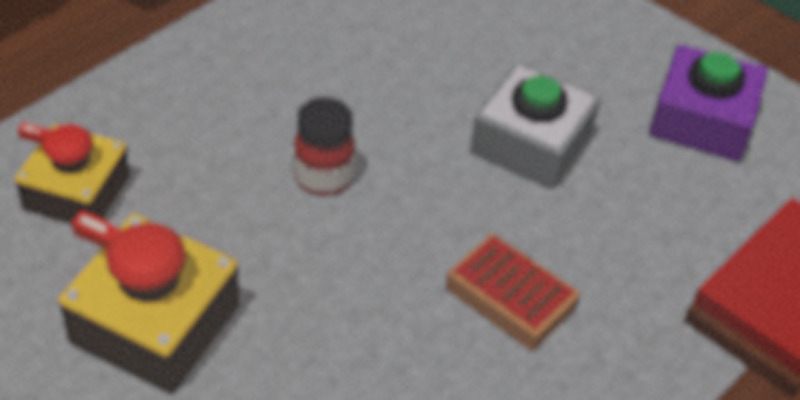

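View pics/c2.png

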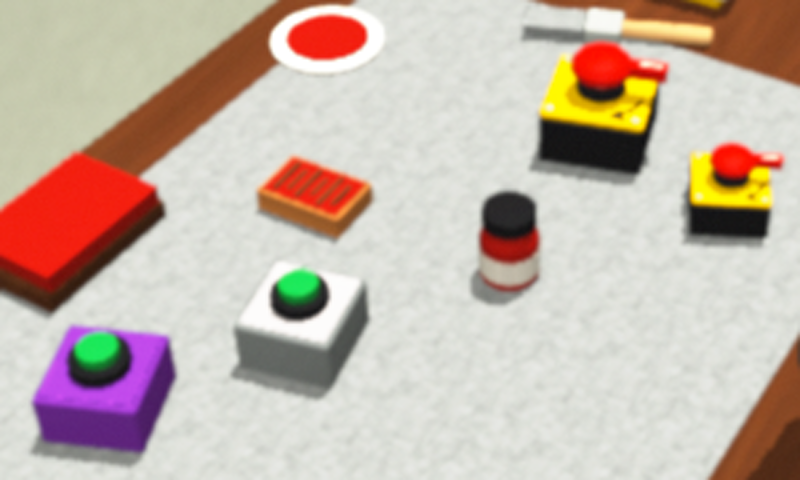

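Candidates: stop station, large at scene (272,288) and small at (245,245); reset station, grey/aluminium at (407,228) and purple at (469,220). The crops support the large stop box and the grey reset box as the right ones. Next I work out rough positions.

```bash
cat >> h.py <<'E'
def tri(L):
    A=np.zeros((3,3));b=np.zeros(3)
    for s,p in L:
        o,d=ray(s,p); d=d/np.linalg.norm(d); M=np.eye(3)-np.outer(d,d); A+=M;b+=M@o
    return np.linalg.solve(A,b)
E
python3 - <<'E'
from h import *
a=cams.snapshot('scene');b=cams.snapshot('side');w=cams.snapshot('wrist');save(w,'w0')
f=lambda x,y:(220+x/2.857,185+y/2.857)
g=lambda x,y:(140+x/2.667,180+y/2.667)
print('green',tri([(a,f(542,88)),(b,g(299,284))]),onz(a,f(542,88),.073),onz(b,g(299,284),.073))
print('head',tri([(a,f(147,248)),(b,g(602,60))]),onz(a,f(147,248),.095),onz(b,g(602,60),.095))
print('tabend',tri([(a,f(80,222)),(b,g(663,69))]),onz(a,f(80,222),.095),onz(b,g(663,69),.095))
for n,p in dict(l=(62,297),b=(170,357),r=(238,262),t=(135,215)).items(): print(n,onz(a,f(*p),.06))
for n,p in dict(l=(475,123),b=(550,153),r=(598,100),t=(522,67)).items(): print(n,onz(a,f(*p),.05))
print('jar',onz(a,f(325,110),.075),'block',onz(a,f(512,290),.024),'brush',onz(a,(190,345),.02),onz(a,(278,378),.01))
print('small',onz(a,f(68,135),.07))
print(w['origin'],w['attitude'],w['mtx'],robot.get_obs()['tool_pos'])
E
```

```text
green [0.60061493 0.15370053 0.06800828] [0.6046058  0.15009469 0.073     ] [0.59571236 0.15687044 0.073     ]
head [ 0.52116851 -0.21823595  0.09226886] [ 0.52410138 -0.21894673  0.095     ] [ 0.51878191 -0.21580704  0.095     ]
tabend [ 0.46588432 -0.23779406  0.09031061] [ 0.46980272 -0.23963327  0.095     ] [ 0.46304888 -0.23210376  0.095     ]
l [ 0.4929427  -0.27882696  0.06      ]
b [ 0.58995804 -0.2545443   0.06      ]
r [ 0.55867742 -0.16124783  0.06      ]
t [ 0.4669562  -0.18890195  0.06      ]
l [0.5793858  0.09456628 0.05      ]
b [0.64667882 0.11354113 0.05      ]
r [0.63543281 0.19562905 0.05      ]
t [0.5617111  0.18022154 0.05      ]
jar [ 0.49644705 -0.00685761  0.075     ] block [ 0.70696754 -0.00452869  0.024     ] brush [ 0.5076017 -0.4241983  0.02     ] [ 0.68099214 -0.33801357  0.01      ]
small [ 0.36727256 -0.17932497  0.07      ]
[ 0.2116218  -0.51372368  0.38493761] [ 2.87349096e+00 -1.00361305e-03 -1.31648401e+00] [[417.90548542   0.         320.53258355]
 [  0.         417.90548542 235.54102975]
 [  0.           0.           1.        ]] [ 0.13754215 -0.53253775  0.20548943]
```

View pics/w0.png

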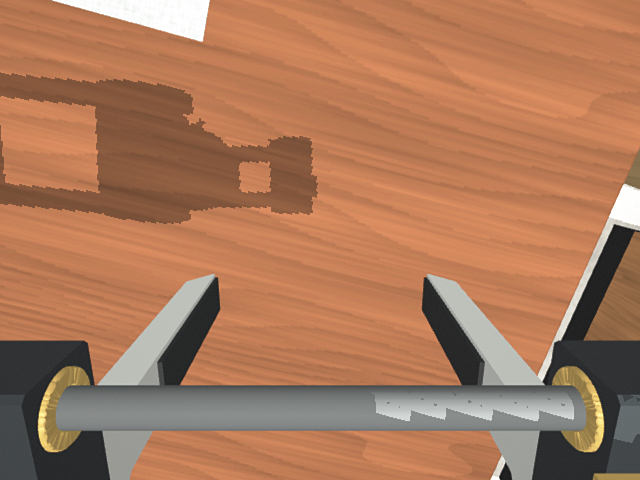

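Emit:
jog_arm(series=[{"x": -0.015,"y": -0.036,"z": -0.006},{"x": -0.015,"y": -0.036,"z": -0.006},{"x": -0.015,"y": -0.036,"z": -0.006},{"x": -0.015,"y": -0.036,"z": -0.006},{"x": -0.015,"y": -0.036,"z": -0.006},{"x": -0.015,"y": -0.036,"z": -0.006},{"x": -0.015,"y": -0.036,"z": -0.006},{"x": -0.015,"y": -0.036,"z": -0.006},{"x": -0.015,"y": -0.036,"z": -0.006},{"x": -0.015,"y": -0.036,"z": -0.006},{"x": -0.015,"y": -0.036,"z": -0.006},{"x": -0.015,"y": -0.036,"z": -0.006}], claw=0)

```text
invalid input
```

Emit:
jog_arm(series=[{"rz": -7},{"rz": -7},{"rz": -7},{"rz": -7},{"rz": -7},{"rz": -7},{"rz": -7},{"rz": -7},{"rz": -7},{"rz": -7},{"rz": -7},{"rz": -7}])

```text
invalid input
```

Emit:
jog_arm(series=[{"x": -0.015,"y": -0.036,"z": -0.006,"rx": 0,"ry": 0,"rz": 0}], claw=0)

```text
time: 1.13
tool_pos: [0.1648, -0.511, 0.2094]
ee_rot: [3.138, 0.002, -1.325]
wrist_force: [1.3, 1.4, -0.5]
width: 0.0907
```

Emit:
jog_arm(series=[{"x": -0.015,"y": -0.036,"z": -0.006,"rx": 0,"ry": 0,"rz": 0},{"x": -0.015,"y": -0.036,"z": -0.006,"rx": 0,"ry": 0,"rz": 0},{"x": -0.015,"y": -0.036,"z": -0.006,"rx": 0,"ry": 0,"rz": 0},{"x": -0.015,"y": -0.036,"z": -0.006,"rx": 0,"ry": 0,"rz": 0},{"x": -0.015,"y": -0.036,"z": -0.006,"rx": 0,"ry": 0,"rz": 0},{"x": -0.015,"y": -0.036,"z": -0.006,"rx": 0,"ry": 0,"rz": 0},{"x": -0.015,"y": -0.036,"z": -0.006,"rx": 0,"ry": 0,"rz": 0},{"x": -0.015,"y": -0.036,"z": -0.006,"rx": 0,"ry": 0,"rz": 0},{"x": -0.015,"y": -0.036,"z": -0.006,"rx": 0,"ry": 0,"rz": 0},{"x": -0.015,"y": -0.036,"z": -0.006,"rx": 0,"ry": 0,"rz": 0}], claw=0)

```text
time: 1.97
tool_pos: [0.4887, -0.2692, 0.2717]
ee_rot: [3.14, 0.0, -1.336]
wrist_force: [0.5, -0.8, -1.5]
width: 0.0243
```

Emit:
jog_arm(series=[{"x": 0,"y": 0,"z": 0,"rx": 0,"ry": 0,"rz": -7},{"x": 0,"y": 0,"z": 0,"rx": 0,"ry": 0,"rz": -7},{"x": 0,"y": 0,"z": 0,"rx": 0,"ry": 0,"rz": -7},{"x": 0,"y": 0,"z": 0,"rx": 0,"ry": 0,"rz": -7},{"x": 0,"y": 0,"z": 0,"rx": 0,"ry": 0,"rz": -7},{"x": 0,"y": 0,"z": 0,"rx": 0,"ry": 0,"rz": -7},{"x": 0,"y": 0,"z": 0,"rx": 0,"ry": 0,"rz": -7},{"x": 0,"y": 0,"z": 0,"rx": 0,"ry": 0,"rz": -7},{"x": 0,"y": 0,"z": 0,"rx": 0,"ry": 0,"rz": -7},{"x": 0,"y": 0,"z": 0,"rx": 0,"ry": 0,"rz": -7},{"x": 0,"y": 0,"z": 0,"rx": 0,"ry": 0,"rz": -7},{"x": 0,"y": 0,"z": 0,"rx": 0,"ry": 0,"rz": -7}])

```text
time: 2.97
tool_pos: [0.4979, -0.2601, 0.2725]
ee_rot: [-3.14, -0.003, 0.167]
wrist_force: [-0.1, 0.3, -0.1]
width: 0.0008
```

Run:
```python
from h import *
w=cams.snapshot('wrist');save(w,'w1')
print(w['origin'],w['attitude'],robot.get_obs()['tool_pos'],robot.get_obs()['ee_rot'])
for t in ['stop_box','stop_top','tab_top']:
  for r in cams.look_for(t,w): print(t,np.round(r['bbox']),r['p'])
```

```text
[ 0.48463677 -0.18517605  0.4520633 ] [ 2.87506176e+00 -1.44011479e-03  1.68566574e-01] [ 0.49790335 -0.26007485  0.27255503] [-3.14048933e+00 -2.75545527e-03  1.70819158e-01]
stop_box [284. 106. 128. 120.] 0.94
stop_box [139.  48. 108.  98.] 0.79
stop_top [286. 139. 103.  69.] 0.75
tab_top [282. 136. 108.  75.] 0.77
tab_top [139.  71.  78.  52.] 0.74
tab_top [354. 283. 120.  53.] 0.54
```

View pics/w1.png

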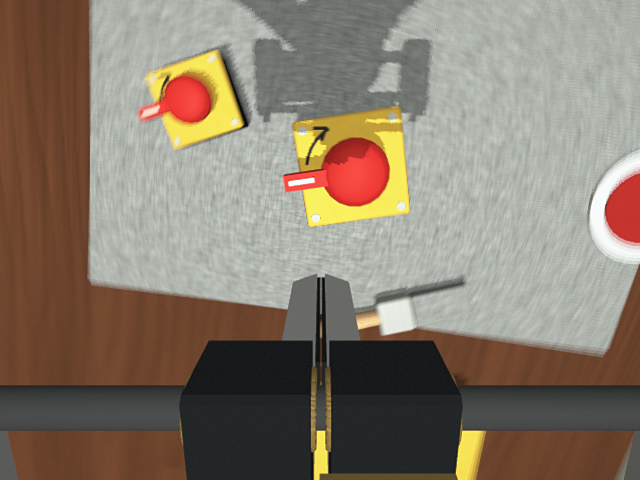

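Run:
```python
from h import *
w=cams.snapshot('wrist')
im=w['img'].astype(int);r,g,b=im[...,0],im[...,1],im[...,2]
m=((r>110)&(g<60)&(b<70)).astype(np.uint8); m[:, :270]=0;m[240:]=0;m[:,430:]=0
mo=cv2.morphologyEx(m,cv2.MORPH_OPEN,cv2.getStructuringElement(cv2.MORPH_ELLIPSE,(31,31)))
c,_=cv2.findContours(mo,0,2); c=max(c,key=cv2.contourArea); (x,y),R=cv2.minEnclosingCircle(c); print('head',x,y,R)
# silhouette: widest rim about z 0.083-0.09
for z in (.082,.09,.095): print(z,onz(w,(x,y),z), np.linalg.norm(onz(w,(x+R,y),z)-onz(w,(x,y),z)))
C=[(294,122),(399,107),(410,213),(309,227)]
P=[onz(w,p,.06) for p in C]; print(np.round(P,4)); print('lid',np.mean(P,0))
t=m-mo; 
yy,xx=np.where((m>0)); 
wh=((r>150)&(g>150)&(b>150)); wh[:, :280]=0;wh[:,330:]=0;wh[:165]=0;wh[200:]=0
ys,xs=np.where(wh); sel=(xs<316)&(xs>286)&(ys>172)&(ys<192); print('stripe',xs[sel].min(),xs[sel].max(),xs[sel].mean(),ys[sel].mean()); q=(xs[sel].mean(),ys[sel].mean()); print(onz(w,q,.096))
print('tip',onz(w,(283,183),.09))
for i in range(4): d=P[(i+1)%4]-P[i]; print(np.linalg.norm(d),np.degrees(np.arctan2(d[1],d[0])))
```

```text
Traceback (most recent call last):
ValueError: max() iterable argument is empty
```

Run:
```python
from h import *
w=cams.snapshot('wrist')
im=w['img'].astype(int);r,g,b=im[...,0],im[...,1],im[...,2]
print(im[185,365],im[160,350],im[145,355])
m=((r>90)&(g<0.45*r)&(b<0.5*r)).astype(np.uint8); m[:, :270]=0;m[240:]=0;m[:,430:]=0
mo=cv2.morphologyEx(m,cv2.MORPH_OPEN,cv2.getStructuringElement(cv2.MORPH_ELLIPSE,(31,31)))
c,_=cv2.findContours(mo,0,2); c=max(c,key=cv2.contourArea); (x,y),R=cv2.minEnclosingCircle(c); print('head',x,y,R)
for z in (.082,.09,.095): print(z,onz(w,(x,y),z), np.linalg.norm(onz(w,(x+R,y),z)-onz(w,(x,y),z)))
C=[(294,122),(399,107),(410,213),(309,227)]
P=[onz(w,p,.06) for p in C]; print(np.round(P,4)); print('lid',np.mean(P,0))
wh=((g>130)&(b>130)); wh[:, :280]=0;wh[:,330:]=0;wh[:165]=0;wh[200:]=0
ys,xs=np.where(wh); sel=(xs<318)&(xs>286)&(ys>172)&(ys<192); q=(xs[sel].mean(),ys[sel].mean()); print('stripe',xs[sel].min(),xs[sel].max(),q,onz(w,q,.096))
print('tip',onz(w,(284,183),.09))
for i in range(4): d=P[(i+1)%4]-P[i]; print(np.linalg.norm(d),np.degrees(np.arctan2(d[1],d[0])))
```

```text
[246  68  61] [248  75  68] [162  37  34]
head 354.2183837890625 171.3806610107422 35.056495666503906
0.082 [ 0.52188876 -0.22219059  0.082     ] 0.030897122891016805
0.09 [ 0.52109772 -0.2213884   0.09      ] 0.03022921496820091
0.095 [ 0.52060332 -0.22088704  0.095     ] 0.029811772516440956
[[ 0.4622 -0.1893  0.06  ]
 [ 0.5534 -0.1615  0.06  ]
 [ 0.584  -0.255   0.06  ]
 [ 0.4905 -0.284   0.06  ]]
lid [ 0.52254043 -0.2224275   0.06      ]
stripe 288 314 (np.float64(300.98709677419356), np.float64(182.06451612903226)) [ 0.47728322 -0.23692951  0.096     ]
tip [ 0.46270764 -0.24095039  0.09      ]
0.09532783770774614 16.983573845994158
0.09838900150213188 -71.86901014518949
0.09790613511079405 -162.74521355540028
0.09883457876406117 106.63169939936701
```

Emit:
jog_arm(series=[{"x": 0,"y": 0,"z": 0.03,"rx": 0,"ry": 0,"rz": -7},{"x": 0.017,"y": -0.015,"z": 0.03,"rx": 0,"ry": 0,"rz": 0},{"x": 0.017,"y": -0.015,"z": 0.03,"rx": 0,"ry": 0,"rz": 0},{"x": 0,"y": 0,"z": 0.02,"rx": 0,"ry": 0,"rz": 0},{"x": 0,"y": 0,"z": 0,"rx": 0,"ry": 0,"rz": 0}])

```text
time: 3.68
tool_pos: [0.5251, -0.2227, 0.1624]
ee_rot: [3.135, -0.009, 0.276]
wrist_force: [-0.8, -0.2, -0.3]
width: 0.0002
```

Run:
```python
from h import *
w=cams.snapshot('wrist');save(w,'w2');o=robot.get_obs()
print(o['tool_pos'],o['ee_rot'],o['wrist_force'])
s=cams.snapshot('side');cv2.imwrite('pics/s2.png',cv2.resize(s['img'][100:280,290:470,::-1],(700,600)))
```

```text
[ 0.52570464 -0.22294315  0.16438046] [ 3.13350566 -0.01069632  0.27659105] [ 0.08646471  0.70546508 -0.21229356]
```

View pics/w2.png

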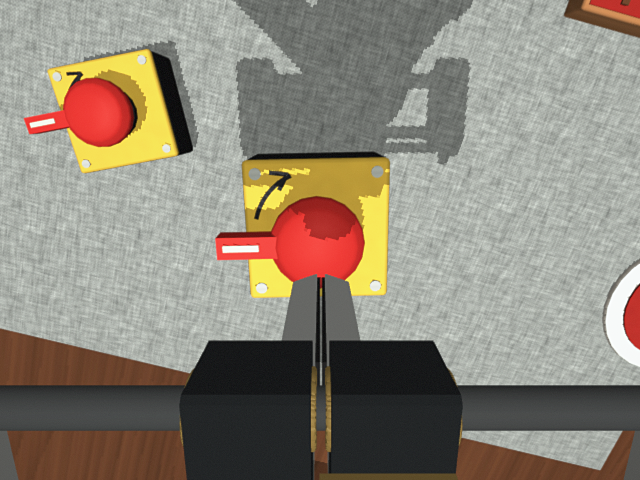

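Run:
```python
from h import *
w=cams.snapshot('wrist')
C=[(243,160),(389,157),(384,294),(252,296)]
P=[onz(w,p,.06) for p in C]; print(np.round(P,4)); print('lid',np.mean(P,0)); print('head',onz(w,(319,240),.09),'tip',onz(w,(216,247),.09),'stripe',onz(w,(241,249),.096))
```

```text
[[ 0.4636 -0.1903  0.06  ]
 [ 0.5578 -0.1615  0.06  ]
 [ 0.5861 -0.2576  0.06  ]
 [ 0.4924 -0.2855  0.06  ]]
lid [ 0.5249632  -0.22371497  0.06      ]
head [ 0.52558624 -0.22198724  0.09      ] tip [ 0.4635486  -0.24429313  0.09      ] stripe [ 0.47973529 -0.23913197  0.096     ]
```

Emit:
jog_arm(series=[{"x": -0.002,"y": 0,"z": 0.02,"rx": 0,"ry": 0,"rz": 0},{"x": 0,"y": 0,"z": 0.02,"rx": 0,"ry": 0,"rz": 0},{"x": 0,"y": 0,"z": 0.01,"rx": 0,"ry": 0,"rz": 0},{"x": 0,"y": 0,"z": 0,"rx": 0,"ry": 0,"rz": 0}])

```text
time: 4.17
tool_pos: [0.5315, -0.2311, 0.129]
ee_rot: [3.113, -0.03, 0.272]
wrist_force: [-0.2, -0.1, 0.0]
width: 0.0003
```

Emit:
jog_arm(series=[{"x": 0,"y": 0,"z": 0.004,"rx": 0,"ry": 0,"rz": 0},{"x": 0,"y": 0,"z": 0.004,"rx": 0,"ry": 0,"rz": 0}])

```text
time: 4.33
tool_pos: [0.5335, -0.2331, 0.125]
ee_rot: [3.108, -0.035, 0.27]
wrist_force: [-0.3, -0.7, -0.1]
width: 0.0007
```

```bash
cat >> h.py <<'E'
from scipy.spatial.transform import Rotation as Rot
def go(p,yaw):
    o=robot.get_obs(); R=Rot.from_euler('xyz',o['ee_rot']); T=Rot.from_euler('xyz',[np.pi,0,yaw])
    print('t %.2f'%o['time'],'pos',np.round(o['tool_pos'],4),'rot',np.round(o['ee_rot'],3),'F',np.round(o['wrist_force'],1))
    print('shift',np.round(R.inv().apply(np.array(p)-o['tool_pos']),4),'turn',np.round((R.inv()*T).as_rotvec(degrees=True),2))
E
python3 -c "
from h import *
go([.5235,-.2225,.115],.295)"
```

```text
t 4.33 pos [ 0.5335 -0.2331  0.125 ] rot [ 3.108 -0.035  0.27 ] F [-0.3 -0.7 -0.1]
shift [-0.0071 -0.0132  0.0093] turn [ 1.94 -1.97 -1.44]
```

Emit:
jog_arm(series=[{"x": -0.007,"y": -0.013,"z": 0,"rx": 2,"ry": -2,"rz": -1.5},{"x": 0,"y": 0,"z": 0,"rx": 0,"ry": 0,"rz": 0}])

```text
time: 4.5
tool_pos: [0.5237, -0.2232, 0.1261]
ee_rot: [3.141, -0.001, 0.296]
wrist_force: [0.3, -0.2, -0.2]
width: 0.0002
```

```bash
python3 -c "
from h import *
go([.5235,-.2225,.105],.295)"
```

```text
t 4.50 pos [ 0.5237 -0.2232  0.1261] rot [ 3.141e+00 -1.000e-03  2.960e-01] F [ 0.3 -0.2 -0.2]
shift [ 0.     -0.0007  0.0211] turn [ 0.02 -0.03  0.05]
```

Emit:
jog_arm(series=[{"x": 0,"y": 0,"z": 0.01,"rx": 0,"ry": 0,"rz": 0},{"x": 0,"y": 0,"z": 0,"rx": 0,"ry": 0,"rz": 0}])

```text
time: 4.67
tool_pos: [0.5253, -0.2243, 0.1173]
ee_rot: [3.137, -0.004, 0.295]
wrist_force: [-0.1, 0.9, -0.8]
width: 0.0005
```

```bash
python3 -c "
from h import *
go([.5235,-.2225,.105],.295)"
```

```text
t 4.67 pos [ 0.5253 -0.2243  0.1173] rot [ 3.137 -0.004  0.295] F [-0.1  0.9 -0.8]
shift [-0.0012 -0.0023  0.0122] turn [ 0.26 -0.25 -0.02]
```

Emit:
jog_arm(series=[{"x": -0.002,"y": -0.003,"z": 0.012,"rx": 0.4,"ry": -0.4,"rz": 0},{"x": -0.001,"y": -0.002,"z": 0.003,"rx": 0.2,"ry": -0.2,"rz": 0}])

```text
time: 4.83
tool_pos: [0.5218, -0.2213, 0.1023]
ee_rot: [-3.139, 0.004, 0.294]
wrist_force: [-1.0, -1.2, 2.2]
width: 0.0004
```

```bash
python3 -c "
from h import *
go([.5235,-.2225,.094],.295)"
```

```text
t 4.83 pos [ 0.5218 -0.2213  0.1023] rot [-3.139  0.004  0.294] F [-1.  -1.2  2.2]
shift [0.0013 0.0017 0.0083] turn [-0.17  0.23 -0.07]
```

Just touching (force 2 N). Now pressing in.

Emit:
jog_arm(series=[{"x": 0,"y": 0,"z": 0.004,"rx": 0,"ry": 0,"rz": 0},{"x": 0,"y": 0,"z": 0.004,"rx": 0,"ry": 0,"rz": 0}])

```text
time: 5.0
tool_pos: [0.5221, -0.2213, 0.0968]
ee_rot: [-3.14, 0.002, 0.294]
wrist_force: [-2.2, 1.5, 4.7]
width: 0.0005
```

Emit:
jog_arm(series=[{"x": 0,"y": 0,"z": 0.003,"rx": 0,"ry": 0,"rz": 0},{"x": 0,"y": 0,"z": 0.002,"rx": 0,"ry": 0,"rz": 0},{"x": 0,"y": 0,"z": 0,"rx": 0,"ry": 0,"rz": 0},{"x": 0,"y": 0,"z": 0,"rx": 0,"ry": 0,"rz": 0}])

```text
time: 5.33
tool_pos: [0.5224, -0.2215, 0.0947]
ee_rot: [3.141, 0.0, 0.293]
wrist_force: [0.2, 0.9, -0.3]
width: 0.0001
```

Emit:
jog_arm(series=[{"x": 0,"y": 0,"z": -0.03,"rx": 0,"ry": 0,"rz": 0},{"x": 0,"y": 0,"z": -0.03,"rx": 0,"ry": 0,"rz": 0},{"x": -0.025,"y": 0.014,"z": 0,"rx": 0,"ry": 0,"rz": 0},{"x": -0.025,"y": 0.014,"z": 0,"rx": 0,"ry": 0,"rz": 0},{"x": 0,"y": 0,"z": 0,"rx": 0,"ry": 0,"rz": 0}])

```text
time: 5.75
tool_pos: [0.4811, -0.262, 0.1524]
ee_rot: [-3.138, 0.005, 0.297]
wrist_force: [-0.6, 0.1, -0.8]
width: 0.0006
```

Run:
```python
from h import *
go([.4831,-.263,.13],.297)
w=cams.snapshot('wrist');save(w,'w3')
```

```text
t 5.75 pos [ 0.4811 -0.262   0.1524] rot [-3.138  0.005  0.297] F [-0.6  0.1 -0.8]
shift [0.0018 0.0016 0.0224] turn [-0.19  0.29  0.01]
```

View pics/w3.png

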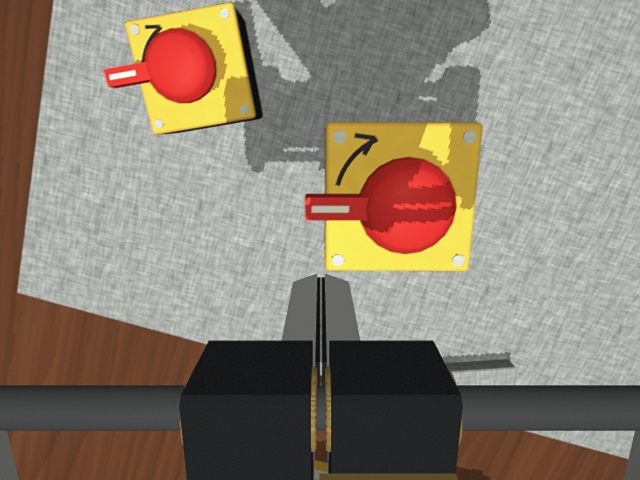

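Run:
```python
from h import *
s=cams.snapshot('side');b=cv2.imread('pics/side0.png')
c=lambda i:cv2.resize(i[185:255,330:400],(400,400))
cv2.imwrite('pics/s3.png',np.hstack([c(b),c(s['img'][:,:,::-1])]))
```

```text
(no output)
```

View pics/s3.png

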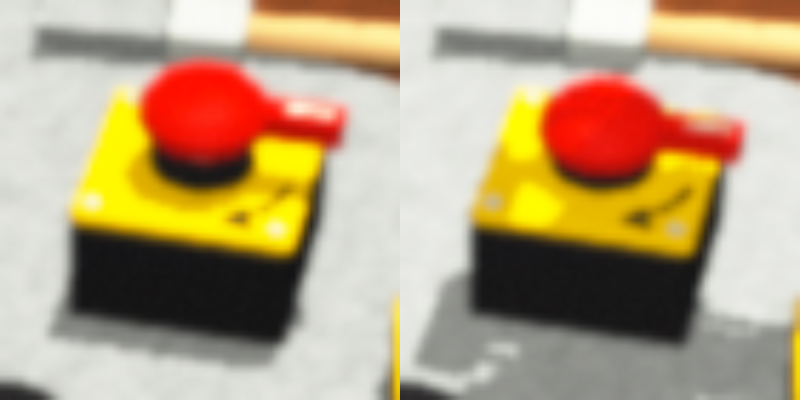

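Latched: in the right-hand crop the head sits clearly lower. Next I lower the fingertip beside the tab.

Emit:
jog_arm(series=[{"x": 0.002,"y": 0.002,"z": 0.025,"rx": 0,"ry": 0,"rz": 0},{"x": -0.002,"y": -0.002,"z": 0.02,"rx": 0.4,"ry": -0.4,"rz": 0},{"x": 0,"y": 0,"z": 0,"rx": 0,"ry": 0,"rz": 0}])

```text
time: 6.1
tool_pos: [0.4845, -0.2576, 0.1051]
ee_rot: [-3.128, 0.008, 0.3]
wrist_force: [-1.4, 0.6, 0.1]
width: 0.0005
```

Run:
```python
from h import *
go([.4831,-.263,.079],.297)
```

```text
t 6.10 pos [ 0.4845 -0.2576  0.1051] rot [-3.128  0.008  0.3  ] F [-1.4  0.6  0.1]
shift [-0.0028  0.0051  0.026 ] turn [-0.76  0.44  0.14]
```

Emit:
jog_arm(series=[{"x": -0.003,"y": 0.006,"z": 0,"rx": -0.8,"ry": 0.4,"rz": 0},{"x": 0,"y": 0.002,"z": 0.014,"rx": 0,"ry": 0,"rz": 0},{"x": 0,"y": 0,"z": 0.012,"rx": 0,"ry": 0,"rz": 0},{"x": 0,"y": 0,"z": 0,"rx": 0,"ry": 0,"rz": 0}])

```text
time: 6.43
tool_pos: [0.486, -0.265, 0.0783]
ee_rot: [3.139, -0.001, 0.303]
wrist_force: [-0.5, 0.4, 0.4]
width: 0.001
```

Run:
```python
from h import *
go([.4831,-.263,.079],.297)
w=cams.snapshot('wrist');save(w,'w4')
```

```text
t 6.43 pos [ 0.486  -0.265   0.0783] rot [ 3.139e+00 -1.000e-03  3.030e-01] F [-0.5  0.4  0.4]
shift [-0.0022 -0.0028 -0.0007] turn [ 0.13 -0.06  0.36]
```

View pics/w4.png

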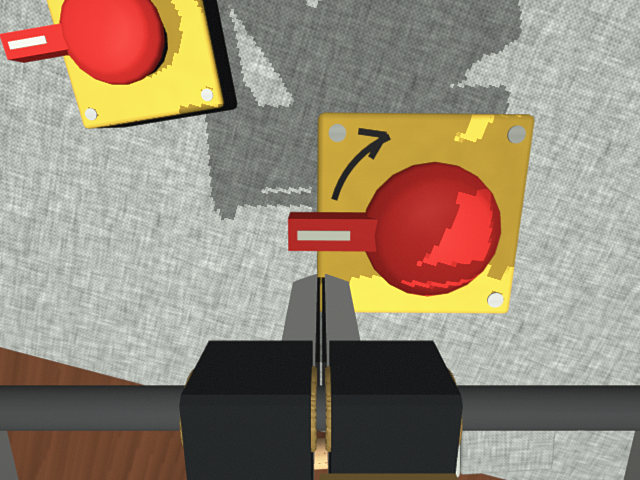

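Emit:
jog_arm(series=[{"x": -0.002,"y": -0.008,"z": 0,"rx": 0,"ry": 0,"rz": 0},{"x": 0,"y": -0.008,"z": 0,"rx": 0,"ry": 0,"rz": 0}])

```text
time: 6.65
tool_pos: [0.4804, -0.2512, 0.0807]
ee_rot: [3.136, -0.003, 0.302]
wrist_force: [-0.4, -1.5, -0.2]
width: 0.0008
```

Run:
```python
from h import *
c=np.array([.523,-.2225,.079]);
go(c-.049*np.array([.956,.294,0])+.02*np.array([-.294,.956,0]),.297)
```

```text
t 6.65 pos [ 0.4804 -0.2512  0.0807] rot [ 3.136e+00 -3.000e-03  3.020e-01] F [-0.4 -1.5 -0.2]
shift [ 0.0002 -0.0349  0.0015] turn [ 0.31 -0.19  0.3 ]
```

Emit:
jog_arm(series=[{"x": 0,"y": -0.008,"z": 0.001,"rx": 0,"ry": 0,"rz": 0},{"x": 0,"y": -0.008,"z": 0.001,"rx": 0,"ry": 0,"rz": 0}])

```text
time: 6.82
tool_pos: [0.4766, -0.2372, 0.0815]
ee_rot: [3.128, -0.006, 0.302]
wrist_force: [0.8, -4.5, 2.9]
width: 0.0004
```

Emit:
jog_arm(series=[{"x": 0,"y": -0.007,"z": 0,"rx": 0,"ry": 0,"rz": 0}])

```text
time: 6.9
tool_pos: [0.4756, -0.2307, 0.0832]
ee_rot: [3.124, -0.009, 0.302]
wrist_force: [1.4, -2.1, 1.8]
width: 0.0004
```

Run:
```python
from h import *
c=np.array([.523,-.2225,.079]);
go(c-.049*np.array([.956,.294,0])+.02*np.array([-.294,.956,0]),.297)
w=cams.snapshot('wrist');save(w,'w5')
```

```text
t 6.90 pos [ 0.4756 -0.2307  0.0832] rot [ 3.124 -0.009  0.302] F [ 1.4 -2.1  1.8]
shift [-0.0012 -0.014   0.004 ] turn [ 1.02 -0.5   0.27]
```

View pics/w5.png

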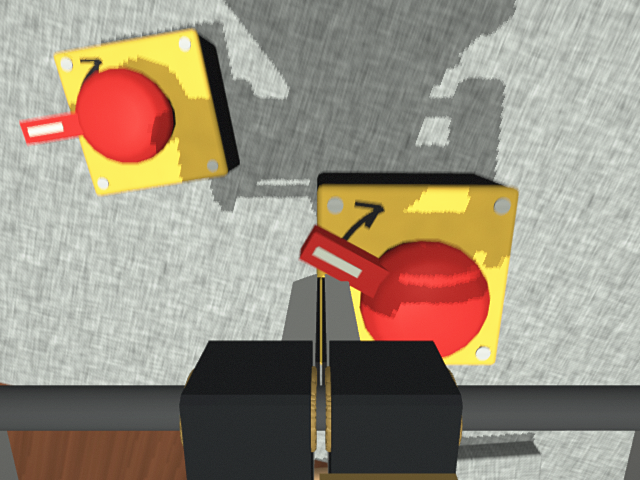

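Tab is turned about 28° and the finger is on the right side face. Continuing.

Emit:
jog_arm(series=[{"x": 0,"y": -0.007,"z": 0.002,"rx": 0.5,"ry": -0.3,"rz": 0},{"x": -0.001,"y": -0.006,"z": 0.001,"rx": 0,"ry": 0,"rz": 0}])

```text
time: 7.12
tool_pos: [0.4706, -0.2163, 0.0813]
ee_rot: [3.133, -0.005, 0.303]
wrist_force: [-0.2, -1.6, 0.5]
width: 0.0006
```

Run:
```python
from h import *
c=np.array([.523,-.2225,.079]);
go(c-.049*np.array([.956,.294,0])+.02*np.array([-.294,.956,0]),.297)
w=cams.snapshot('wrist');save(w,'w6')
```

```text
t 7.12 pos [ 0.4706 -0.2163  0.0813] rot [ 3.133 -0.005  0.303] F [-0.2 -1.6  0.5]
shift [-0.0008  0.0013  0.0023] turn [ 0.49 -0.28  0.34]
```

View pics/w6.png

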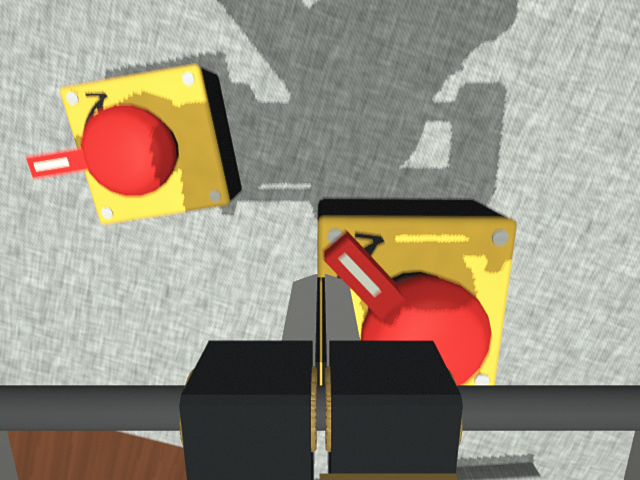

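The tab is near its stop (about 48°) and the dark neck shows above the head, so the head looks out. I hold one row, then back off along the approach path.

Emit:
jog_arm(series=[{"x": 0,"y": 0,"z": 0,"rx": 0,"ry": 0,"rz": 0},{"x": 0,"y": 0.015,"z": 0,"rx": 0,"ry": 0,"rz": 0},{"x": 0,"y": 0.02,"z": 0,"rx": 0,"ry": 0,"rz": 0},{"x": 0,"y": 0.025,"z": 0,"rx": 0,"ry": 0,"rz": 0},{"x": 0,"y": 0.01,"z": 0,"rx": 0,"ry": 0,"rz": 0},{"x": 0,"y": 0,"z": -0.03,"rx": 0,"ry": 0,"rz": 0},{"x": 0,"y": 0,"z": -0.04,"rx": 0,"ry": 0,"rz": 0},{"x": 0,"y": 0,"z": -0.03,"rx": 0,"ry": 0,"rz": 0}])

```text
time: 7.83
tool_pos: [0.4848, -0.2807, 0.1671]
ee_rot: [-3.116, 0.015, 0.305]
wrist_force: [0.5, -0.2, 0.6]
width: 0.0005
```

Run:
```python
from h import *
go([.6,.153,.2],.297)
w=cams.snapshot('wrist');save(w,'w7')
s=cams.snapshot('side');b=cv2.imread('pics/side0.png')
c=lambda i:cv2.resize(i[185:255,330:400],(400,400))
cv2.imwrite('pics/s7.png',np.hstack([c(b),c(s['img'][:,:,::-1])]))
```

```text
t 7.83 pos [ 0.4848 -0.2807  0.1671] rot [-3.116  0.015  0.305] F [ 0.5 -0.2  0.6]
shift [ 0.2395 -0.38   -0.0266] turn [-1.49  0.86  0.42]
```

View pics/s7.png

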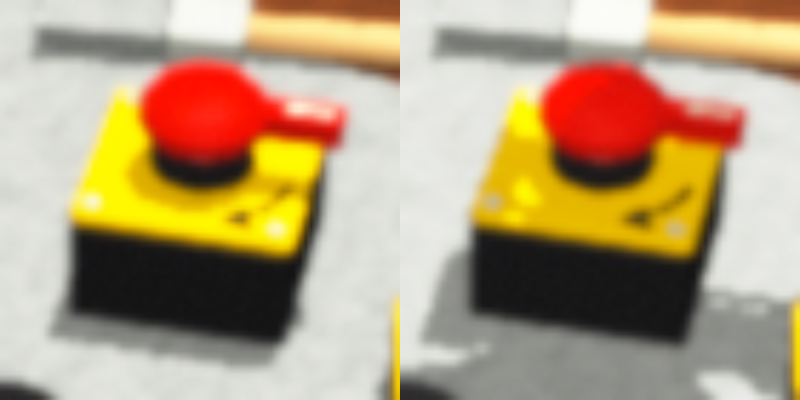

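View pics/w7.png

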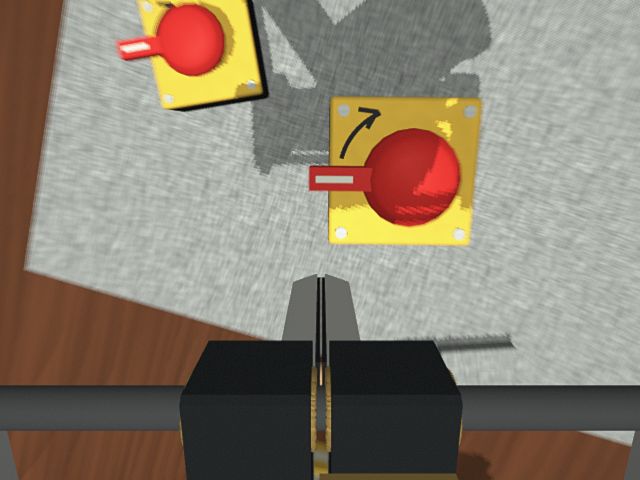

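Head is out and the tab back at rest. On to the grey reset box, lifted higher.

Emit:
jog_arm(series=[{"x": 0,"y": 0,"z": -0.035,"rx": -1.5,"ry": 0.9,"rz": 0},{"x": 0.022,"y": -0.033,"z": -0.01,"rx": 0,"ry": 0,"rz": 0},{"x": 0.022,"y": -0.033,"z": 0,"rx": 0,"ry": 0,"rz": 0},{"x": 0.022,"y": -0.033,"z": 0,"rx": 0,"ry": 0,"rz": 0},{"x": 0.022,"y": -0.033,"z": 0,"rx": 0,"ry": 0,"rz": 0},{"x": 0.022,"y": -0.033,"z": 0,"rx": 0,"ry": 0,"rz": 0},{"x": 0.022,"y": -0.033,"z": 0,"rx": 0,"ry": 0,"rz": 0},{"x": 0.022,"y": -0.033,"z": 0,"rx": 0,"ry": 0,"rz": 0},{"x": 0.022,"y": -0.033,"z": 0,"rx": 0,"ry": 0,"rz": 0},{"x": 0.022,"y": -0.033,"z": 0,"rx": 0,"ry": 0,"rz": 0},{"x": 0,"y": 0,"z": 0,"rx": 0,"ry": 0,"rz": 0}])

```text
time: 8.85
tool_pos: [0.589, 0.0713, 0.1998]
ee_rot: [-3.131, 0.012, 0.292]
wrist_force: [-0.4, 0.1, -0.2]
width: 0.0005
```

Run:
```python
from h import *
go([.6,.153,.2],.297)
w=cams.snapshot('wrist');save(w,'w8')
for r in cams.look_for('reset_top',w): print(np.round(r['bbox']),r['p'])
im=w['img'].astype(int);r,g,b=im[...,0],im[...,1],im[...,2]
m=((g>70)&(r<.6*g)&(b<.8*g)).astype(np.uint8)
n,l,st,ce=cv2.connectedComponentsWithStats(m)
for i in range(1,n):
  if st[i,4]>300: print(st[i],ce[i],onz(w,ce[i],.073))
```

```text
t 8.85 pos [0.589  0.0713 0.1998] rot [-3.131  0.012  0.292] F [-0.4  0.1 -0.2]
shift [ 0.0341 -0.0751  0.0002] turn [-0.6   0.67 -0.27]
[350. 102.  48.  52.] 0.89
[ 348  106   47   48 1748] [371.25800915 129.17963387] [0.60074594 0.15002743 0.073     ]
```

View pics/w8.png

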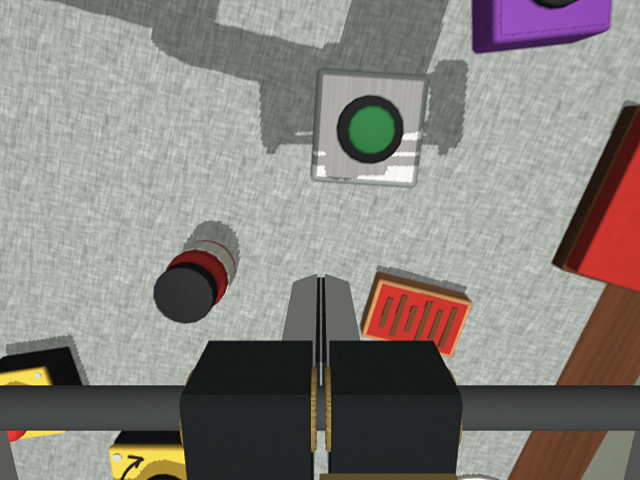

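Green button on the grey box sits at pixel (371,129); it maps to (0.601, 0.150).

Emit:
jog_arm(series=[{"x": 0.017,"y": -0.036,"z": 0,"rx": -0.6,"ry": 0.7,"rz": 0},{"x": 0.017,"y": -0.036,"z": 0,"rx": 0,"ry": 0,"rz": 0},{"x": 0,"y": 0,"z": 0.03,"rx": 0,"ry": 0,"rz": 0},{"x": 0,"y": 0,"z": 0.03,"rx": 0,"ry": 0,"rz": 0},{"x": 0,"y": 0,"z": 0.02,"rx": 0,"ry": 0,"rz": 0},{"x": 0,"y": 0,"z": 0,"rx": 0,"ry": 0,"rz": 0}])

```text
time: 9.45
tool_pos: [0.6015, 0.1364, 0.1143]
ee_rot: [3.135, 0.004, 0.275]
wrist_force: [0.3, -0.1, -0.1]
width: 0.0007
```

Run:
```python
from h import *
w=cams.snapshot('wrist');save(w,'w9')
im=w['img'].astype(int);r,g,b=im[...,0],im[...,1],im[...,2]
m=((g>60)&(r<.6*g)&(b<.8*g)).astype(np.uint8)
n,l,st,ce=cv2.connectedComponentsWithStats(m)
for i in range(1,n):
  if st[i,4]>300: print(st[i],ce[i],onz(w,ce[i],.073))
go([.601,.150,.085],.297)
```

```text
[ 546    0   81   61 4011] [584.59386687  26.87260035] [0.68989279 0.28561977 0.073     ]
[ 299  206   60   61 2884] [328.43203883 236.45145631] [0.60105151 0.1518907  0.073     ]
t 9.50 pos [0.6023 0.1362 0.1162] rot [3.134e+00 2.000e-03 2.740e-01] F [-0.5 -0.1 -1.6]
shift [ 0.0025 -0.0138  0.0311] turn [ 0.42  0.13 -1.29]
```

View pics/w9.png

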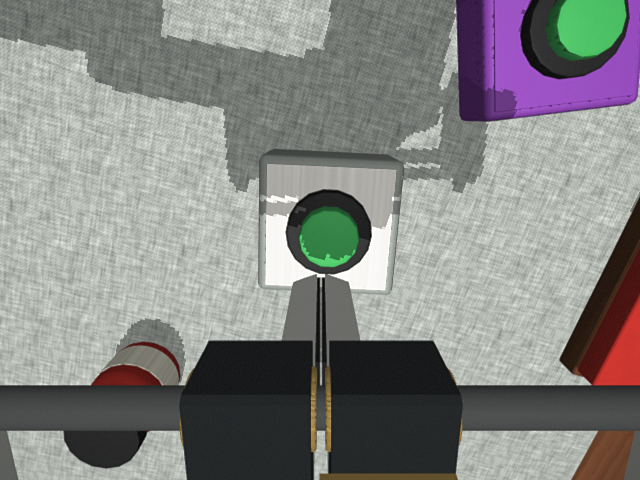

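Emit:
jog_arm(series=[{"x": 0.002,"y": -0.015,"z": 0,"rx": 0.4,"ry": 0,"rz": -1.3},{"x": 0,"y": 0,"z": 0.015,"rx": 0,"ry": 0,"rz": 0},{"x": 0,"y": 0,"z": 0.015,"rx": 0,"ry": 0,"rz": 0},{"x": 0,"y": 0,"z": 0,"rx": 0,"ry": 0,"rz": 0}])

```text
time: 9.83
tool_pos: [0.6036, 0.1502, 0.0923]
ee_rot: [-3.141, -0.008, 0.295]
wrist_force: [-0.3, -0.4, -1.0]
width: -0.0
```

Run:
```python
from h import *
go([.601,.151,.075],.297)
```

```text
t 9.83 pos [0.6036 0.1502 0.0923] rot [-3.141 -0.008  0.295] F [-0.3 -0.4 -1. ]
shift [-0.0024 -0.0015  0.0173] turn [-0.04 -0.44 -0.12]
```

Emit:
jog_arm(series=[{"x": -0.003,"y": -0.002,"z": 0.012,"rx": 0,"ry": -0.5,"rz": 0},{"x": -0.001,"y": -0.001,"z": 0.006,"rx": 0,"ry": 0,"rz": 0},{"x": 0,"y": 0,"z": 0.003,"rx": 0,"ry": 0,"rz": 0}])

```text
time: 10.08
tool_pos: [0.6019, 0.1527, 0.076]
ee_rot: [-3.141, -0.008, 0.295]
wrist_force: [-0.4, 0.2, -0.0]
width: 0.0005
```

Emit:
jog_arm(series=[{"x": 0,"y": 0,"z": 0.003,"rx": 0,"ry": 0,"rz": 0},{"x": 0,"y": 0,"z": 0.002,"rx": 0,"ry": 0,"rz": 0}])

```text
time: 10.25
tool_pos: [0.6022, 0.1528, 0.0718]
ee_rot: [-3.141, -0.009, 0.295]
wrist_force: [-1.9, -0.8, 3.0]
width: 0.0002
```

Emit:
jog_arm(series=[{"x": 0,"y": 0,"z": 0.004,"rx": 0,"ry": 0,"rz": 0},{"x": 0,"y": 0,"z": 0.003,"rx": 0,"ry": 0,"rz": 0}])

```text
time: 10.42
tool_pos: [0.6024, 0.1529, 0.0671]
ee_rot: [3.141, -0.01, 0.295]
wrist_force: [-6.6, -1.0, 14.8]
width: 0.0004
```

Hard stop reached: 15 N at z = 0.067, which matches 6 mm of travel. Hold a moment and release.

Emit:
jog_arm(series=[{"x": 0,"y": 0,"z": 0,"rx": 0,"ry": 0,"rz": 0},{"x": 0,"y": 0,"z": 0,"rx": 0,"ry": 0,"rz": 0}])

```text
time: 10.58
tool_pos: [0.6023, 0.1528, 0.0691]
ee_rot: [3.141, -0.01, 0.295]
wrist_force: [-2.0, -0.3, 3.5]
width: 0.0004
```

Emit:
jog_arm(series=[{"x": 0,"y": 0,"z": -0.02,"rx": 0,"ry": 0,"rz": 0},{"x": 0,"y": 0,"z": -0.04,"rx": 0,"ry": 0,"rz": 0},{"x": 0,"y": 0,"z": -0.04,"rx": 0,"ry": 0,"rz": 0},{"x": 0,"y": 0.02,"z": -0.03,"rx": 0,"ry": 0,"rz": 0},{"x": 0,"y": 0.02,"z": 0,"rx": 0,"ry": 0,"rz": 0},{"x": 0,"y": 0,"z": 0,"rx": 0,"ry": 0,"rz": 0}])

```text
time: 11.08
tool_pos: [0.613, 0.1144, 0.2004]
ee_rot: [3.141, -0.009, 0.298]
wrist_force: [0.2, -0.4, -1.2]
width: 0.0006
```

Run:
```python
from h import *
go([.601,.151,.2],.297)
w=cams.snapshot('wrist')
s=cams.snapshot('side');save(s,'s10');a=cams.snapshot('scene');save(a,'a10')
c=cv2.resize(s['img'][180:360,140:440,::-1],(800,480)); cv2.imwrite('pics/c10.png',c)
```

```text
t 11.08 pos [0.613  0.1144 0.2004] rot [ 3.141 -0.009  0.298] F [ 0.2 -0.4 -1.2]
shift [-0.0007 -0.0385  0.0003] turn [ 0.02 -0.5   0.08]
```

View pics/c10.png

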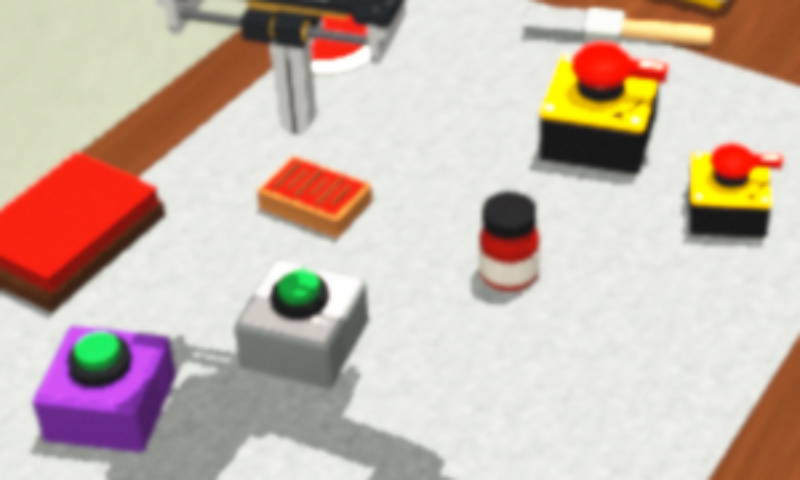

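View pics/a10.png

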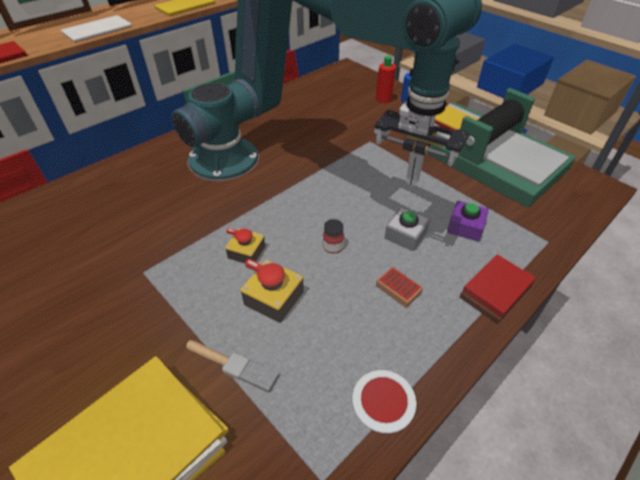

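Everything is where it was, and both buttons are out.

```bash
python3 -c "
from h import *
print(ticket.close_job())"
```

```text
the job is handed in; nothing more can be done
None
```

The stop check is done and the job is handed in, at about 11 s of the 56 s allowed; no verdict was reported.

- **Press:** I pressed the larger station's mushroom in with closed fingers. Readings stayed under 5 N and dropped to zero as it snapped, and the side picture showed the head lower.
- **Release:** One closed fingertip pushed the tab clockwise to about 48°, with at most about 5 N measured. The pictures showed the head out, and after I backed off, the tab back at rest.
- **Reset:** I pressed the green button on the grey box to its hard stop (15 N, about 6 mm in) and let go.
- **Last check:** In the final pictures the mushroom and the green button are out. The ink jar, print block and brush look unmoved by eye; I did not measure them. The gripper is clear at a height of 0.20 m.

Two things went less smoothly. Downward moves made the tool drift up to 14 mm sideways and tilt about 2°, which I corrected before any contact. The two fixed cameras also disagreed by about 1 cm on position, so I used the wrist camera for the final aiming.

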